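# Dock the filling tube in the hold-down rack

## Task

Two white flanged nozzles of the hand filler stand on the bench. Take the tall straight tube and slide it, standing upright, through the open end of the low slotted steel rack until it is fully home at the closed end of the slot, with its flange on the bench underneath the plate, then let go. Do not tip it over, and leave the short tapered nozzle standing where it is.

Things in the scene. Friction and masses are not known exactly. Their poses are not given: they have to be found in the camera images.
- filling_tube: the tall straight white plastic tube, loose, about 0.16 kg, standing on its flange: an 80 mm disc, 8 mm thick, at the foot, then a plain round barrel of 34 mm diameter up to 110 mm height (a fillet of 42 mm diameter just above the flange, up to 12 mm height). Origin: centre of the flange's underside; z up along the barrel; round, its yaw means nothing.
- tube_rack: low forked steel rack, fixed: level plate 120 mm (x) by 124 mm (y), underside 24 mm, top 29 mm above the bench, on thin walls at both sides (116 mm apart) and the closed end; nothing higher. A 54 mm wide slot runs from the open end, x = -60 mm, to the flat closed end, x = +22 mm. Origin: plate centre, at bench height; x points from open to closed end, to the robot's left within 0.3 rad.
- rack_seat (a point): home point on the rack's centre line at bench height, 5 mm along +x from the rack's origin, same axes: the tube's origin lies here when its barrel touches the slot's closed end. The flange passes only under the plate: enter by the open end along +x, from 110 mm or more before this point. Overhead a wall shelf, underside 0.67 m up, begins 0.59 m ahead of the robot: lift only about 100 mm.
- cone_nozzle: bystander: short tapered white plastic nozzle, loose, 70 mm high, with the same flange (80 mm diameter, 8 mm thick) and a cone from 40 mm diameter at the foot to 20 mm at the top. Origin: centre of its underside. It stands left or right of the tube. A pepper shaker (44 mm diameter, 90 mm high) stands near them, farther back.
There are look-alikes about, which are no part of the job. What is shaped like the filling_tube but blue is not meant.

How it is judged:
At the end, for the whole second after the job is handed in: the tube stands upright (within 5 degrees) and at rest with its flange on the bench (within 6 mm) under the plate, its axis within 20 mm of the home point along the slot and within 14 mm to either side (x of filling_tube in the frame of rack_seat between -0.02 and 0.008 m and y of filling_tube in the frame of rack_seat between -0.014 and 0.014 m and height (world z) of filling_tube below 0.006 m and angle between filling_tube's own z axis and vertical below 0.09 rad and linear speed of filling_tube below 0.02 m/s); the robot touches nothing.
It fails at once if the filling tube tips over (leans more than 35 degrees) (angle between filling_tube's own z axis and vertical above 0.61 rad).
It fails at once if the tapered nozzle is moved more than 40 mm or tipped over (distance of cone_nozzle from where it was at the start of the episode above 0.04 m or angle between cone_nozzle's own z axis and vertical above 0.5 rad).
It also fails if it takes over 40 s, if anything falls off the work surface, if the arm or the gripper's body presses on something with over 40 N, if the wrist force passes 120 N, or if a joint passes its speed limit or range.

## Robot

A 6-joint arm with a two-finger parallel gripper is mounted at the origin on a cart in front of the work surface, level with it; the furniture and walls round the work are solid. World frame = base frame: x ahead of the robot, y to its left, z up, the work surface at z = 0. Lengths are in m, angles in rad, forces in N, time in s.
With the tool pointing down it reaches from about 0.375 to 0.75 m from the base axis. Payload 9 kg.
Tool frame: the origin (TCP) lies on the centre line of the jaws, within the pads' length; the fingertips stand 19 mm ahead of it and the grasp point (between the pads) is the TCP; z points along the fingers, y is the direction in which the jaws open and shut (so a half turn about z gives the same grasp; the last joint's range is limited). The gripper opens to 85 mm and grips with 20 to 120 N. Pads are 22 mm wide; open, the fingers measure 114 mm over their backs; the gripper's body (76 mm by 85 mm) begins 54 mm behind the grasp point. The pads swing forward as they close: fully open they stand 13 mm farther back than shut.
Start: joints at [1.066, 0.104, 0.097, 1.564, 0, 1.353], TCP at [0.17, 0.576, 0.25] pointing down, gripper open.
Joint ranges: [-2.99, 2.99], [-0.84, 1.86], [-1.1, 1.16], [-1.84, 2.11], [-1.51, 1.56], [-3.14, 3.14]. Speed limits (rad/s): [2.22, 2.22, 2.57, 3.14, 3.14, 3.14].

## Interface

Orientations are given as a 3x3 rotation matrix whose columns are the frame's x, y, z axes.
In Python, from bench import arm gives the robot as it stands.
- The arm moves only by the tool arm_command, never from a script. Its argument "increments" is a list of rows, each a list of 7 numbers: the finger opening in mm, from 0 to 85.4, then the shift along the tool's x, y, z in units of 40 mm (1.0 is 40 mm), then the turn, a rotation vector about the tool's x, y, z in degrees. In form: [[gripper, tx, ty, tz, wx, wy, wz], ...]. A call has exactly 5 rows; each row shifts and turns the commanded pose from where the row before left it, along the tool's axes as they then stand; what a row does not reach is not made up. A row lasts 1/12 s, in which the tool goes at most 41.7 mm and 7.16 degrees, less where a joint would pass 70% of its speed; a pose out of reach is approached as far as the arm can. A call is refused whole if a number of a shift passes 1 or a number of a turn 7.16, either way. A call with a gripper value outside its range is refused whole. The fingers move at their own pace and stop on an object; "newtons" is the grip in N (left out, the last holds). Time passes only in rows, so rows that do not move let the fingers close, or fill a call up. It gives the time, the measured TCP pose, the force and the opening at its end, in the units of the state.
- arm.state(): the state, without advancing time (a new reading comes with each control period).
- arm.read_camera(name): name is "side" or "top"; returns a dict with "frame" (400x640x3 uint8, red, green, blue), "depth" (400x640 float32, m along the optical axis (not along the pixel's ray), 0 where there is no reading), "K" (3x3 intrinsics, pixels), "position" and "orientation" of the camera in the world. Camera axes: x right, y down, z forward; pixel columns grow to the right and rows downward; lengths in m; the calibration is good to about 2 mm. A picture is of the moment at which its call begins.
- arm.sign_off(): hands the job in, once; it reports no verdict.
Trained networks look in a picture, given as the dict that the camera call returned (one of the last four; its "shot" number tells which), for a name from the list of things; names that differ only in an ending like _2 or _b are one class to them, and where a whole thing is asked for, a point or a joint stands for the part that bears it (a point fixed in the world has none). Each returns a list of dicts, best first, with "p" (0 to 1); they miss things now and then, are a little off and sometimes report something else, mostly with a low value. They report only what shows in the picture. A call takes as long as a camera call. They do not tell look-alikes from the thing itself.
- arm.boxes_of(thing, picture): "position" ([x, y, z] in m, in the coordinates of the camera as it stood for that picture, good to about 4 mm: the middle of the surface that is visible of it).
The state is a dict: "clock": time; "q": joint angles; "joint_vel": joint speeds; "joint_torque": joint torques, N m; "tcp_pos": TCP position; "tcp_rot": TCP orientation; "wrist_force": force on the tool from outside, world axes, zero at the start; "ft_torque": the same for the moment, N m; "opening": opening from 0.0 (shut) to 1.0 (fully open).
Only numpy, scipy, OpenCV 4.12 (cv2) and the standard library are available. Lean on these libraries where they do the work, as an engineer would, in place of code of your own. Each camera call takes 0.05 s, during which the arm holds its last target. There are 200 camera calls.

## Working session

There is one attempt and no reset: what is moved stays moved. The work goes in short steps, Python scripts to look and compute and a tool call to move; the robot and the scene stay as the last step left them, time stands still between calls to the robot, and variables do not carry over. Pictures are saved under pics/ and viewed, about 8 in all and at most 12, crops included, and the job is handed in when it is done.

Besides the shell and the picture viewer there is one more tool, called after "Request:" as a command line: name --pt "numbers of a row" for each row, then --argument value for the rest. arm_command: Moves the arm, as the interface text tells. Its arguments: {"type":"object","properties":{"increments":{"type":"array","items":{"type":"array","items":{"type":"number"}}},"newtons":{"type":"number"}},"required":["increments"]}

```bash
mkdir -p pics; cat > h.py <<'E'
import numpy as np, cv2
from bench import arm
def world(p,c): return np.array(c["orientation"])@np.array(p)+np.array(c["position"])
def cloud(c):
    d=c["depth"];K=np.array(c["K"]);v,u=np.mgrid[:400,:640]
    P=np.stack([(u-K[0,2])/K[0,0]*d,(v-K[1,2])/K[1,1]*d,d],-1)
    return P@np.array(c["orientation"]).T+np.array(c["position"])
def pix(w,c):
    q=np.array(c["orientation"]).T@(np.array(w)-np.array(c["position"]));q=np.array(c["K"])@q;return q[:2]/q[2]
def save(c,n): cv2.imwrite("pics/"+n,cv2.cvtColor(c["frame"],cv2.COLOR_RGB2BGR))
E
python3 - <<'E'
from h import *
np.set_printoptions(precision=3,suppress=True)
fr=[]
for n in ("top","side"):
    c=arm.read_camera(n);fr.append(c["frame"]);print(n,np.array(c["position"]),np.array(c["orientation"]).tolist())
    for t in ("filling_tube","tube_rack","cone_nozzle"):
        for r in arm.boxes_of(t,c):
            w=world(r["position"],c);print(t,round(r["p"],2),w,pix(w,c))
    np.savez(n+".npz",**{k:c[k] for k in("frame","depth","K","position","orientation")})
    save(c,n+"0.png")
s=arm.state();print(s["tcp_pos"],np.array(s["tcp_rot"]),s["opening"],s["clock"])
E
```

```text
top [ 0.22  -0.129  1.255] [[0.015634312139337483, -0.9856695977790281, 0.16796134167736085], [-0.9997897059805371, -0.013181278888205018, 0.01570979637751716], [-0.013270723389531376, -0.16817163227191662, -0.9856683975859823]]
filling_tube 0.9 [ 0.466 -0.327  0.009] [401.553 194.093]
filling_tube 0.81 [ 0.331 -0.291  0.008] [388.899 242.073]
filling_tube 0.62 [ 0.478 -0.456  0.005] [447.451 190.661]
cone_nozzle 0.77 [ 0.45  -0.171  0.01 ] [345.747 198.979]
side [0.256 0.612 0.706] [[-0.9785251523608076, -0.1354487755600707, 0.15537746103131006], [-0.20612186713401948, 0.6485315009659093, -0.7327487073643261], [-0.001517262813185087, -0.7490397328941788, -0.662523340312908]]
filling_tube 0.86 [ 0.479 -0.462  0.064] [324.288 119.328]
filling_tube 0.74 [ 0.471 -0.322  0.027] [316.938 156.484]
filling_tube 0.7 [ 0.332 -0.284  0.026] [364.65  171.312]
tube_rack 0.98 [0.475 0.156 0.028] [261.777 295.036]
cone_nozzle 0.75 [ 0.447 -0.157  0.006] [312.126 201.992]
[0.17  0.575 0.25 ] [[-0.959  0.283 -0.   ]
 [ 0.283  0.959 -0.   ]
 [ 0.    -0.    -1.   ]] 0.9987540013949983 0.4
```

View pics/top0.png

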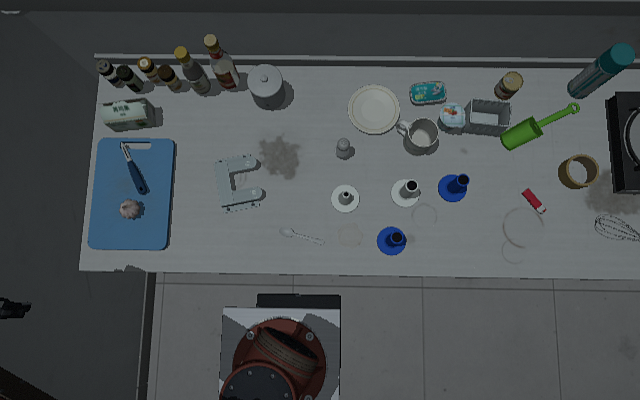

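View pics/side0.png

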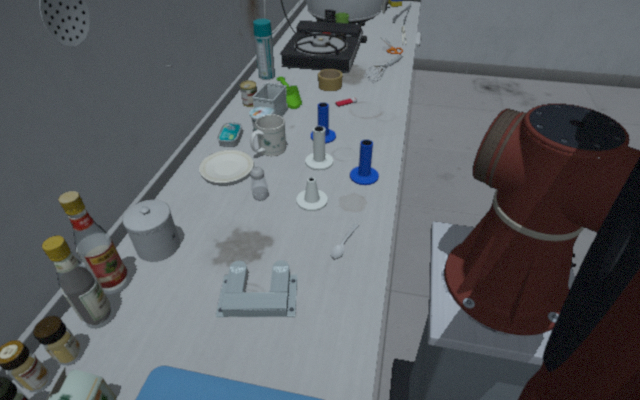

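The top view shows three tube shapes: white at (405,191), blue at (453,187) and blue at (391,240). Only the white one fits. The cone is at (345,198), the shaker at (343,148), and the rack at (238,183) with its slot open to image right (-y). I'll fit the poses and confirm the tube in a crop.

```bash
python3 - <<'E'
from h import *
np.set_printoptions(precision=4,suppress=True)
ims=[]
for n in("top","side"):
    c=dict(np.load(n+".npz"));P=cloud(c);ok=c["depth"]>0
    def near(x,y,r,z0,z1): return P[ok&(np.hypot(P[...,0]-x,P[...,1]-y)<r)&(P[...,2]>z0)&(P[...,2]<z1)]
    print(n,"table z",np.median(near(.5,0,.04,-.03,.03)[:,2]))
    for nm,x,y in(("tube",.466,-.327),("cone",.45,-.17)):
        for z0,z1 in((.004,.014),(.03,.06),(.06,.1),(.1,.125)):
            q=near(x,y,.06,z0,z1)
            if len(q)>3:
                (cx,cy),r=cv2.minEnclosingCircle(q[:,:2].astype(np.float32)); print(nm,z0,z1,len(q),"encl",cx,cy,r,"mean",q.mean(0))
    q=near(.47,.15,.13,.022,.036);print("rack",len(q),"z",np.median(q[:,2]))
    (cx,cy),wh,a=cv2.minAreaRect(q[:,:2].astype(np.float32));print(cx,cy,wh,a)
    g=np.zeros((300,300),np.uint8);ij=((q[:,:2]-[.32,0])*1000).astype(int);g[np.clip(ij[:,0],0,299),np.clip(ij[:,1],0,299)]=255
    # fit: yaw grid, model plate minus slot
    from scipy.optimize import minimize
    def cost(p):
        x,y,t=p; d=q[:,:2]-[x,y];u=d@[np.cos(t),np.sin(t)];v=d@[-np.sin(t),np.cos(t)]
        out=np.maximum(np.abs(u)-.060,0)+np.maximum(np.abs(v)-.062,0)
        ins=np.maximum(np.minimum(.022-u,.027-np.abs(v)),0)
        return np.minimum(out+ins,.01).mean()*1000
    best=min((minimize(cost,[cx+dx,cy+dy,t],method="Nelder-Mead",options=dict(xatol=1e-5,fatol=1e-6,initial_simplex=[[cx+dx,cy+dy,t],[cx+dx+.01,cy+dy,t],[cx+dx,cy+dy+.01,t],[cx+dx,cy+dy,t+.1]])) for t in np.pi/2+np.array([-.3,-.15,0,.15,.3]) for dx in(-.01,0,.01) for dy in(-.01,0,.01)),key=lambda r:r.fun)
    x,y,t=best.x;print("fit",best.x,best.fun,"seat",x+.005*np.cos(t),y+.005*np.sin(t))
    im=cv2.cvtColor(c["frame"],cv2.COLOR_RGB2BGR)
    ov=im.copy()
    R=lambda u,v,z=.029:pix([x+u*np.cos(t)-v*np.sin(t),y+u*np.sin(t)+v*np.cos(t),z],c)
    poly=np.array([R(*a) for a in[(-.06,-.062),(.06,-.062),(.06,.062),(-.06,.062),(-.06,.027),(.022,.027),(.022,-.027),(-.06,-.027)]])
    for X,Y in((.466,-.32),(x,y)):
        u,v=pix([X,Y,.05],c).astype(int);a,b=max(u-50,0),max(v-37,0);k=cv2.resize(im[b:b+75,a:a+100],(400,300),interpolation=cv2.INTER_CUBIC)
        cv2.polylines(k,[((poly-[a,b]+.5)*4).astype(int)],True,(0,0,255),1);ims.append(k)
cv2.imwrite("pics/crop.png",np.vstack([np.hstack(ims[:2]),np.hstack(ims[2:])]))
E
```

```text
top table z 0.0003783056577921773
tube 0.004 0.014 422 encl 0.4658223092556 -0.32631051540374756 0.05929691717028618 mean [ 0.4643 -0.3297  0.008 ]
tube 0.03 0.06 32 encl 0.46895307302474976 -0.3334689736366272 0.016731223091483116 mean [ 0.4609 -0.3281  0.0459]
tube 0.06 0.1 49 encl 0.4682588279247284 -0.33381322026252747 0.01623913086950779 mean [ 0.4615 -0.3281  0.0808]
tube 0.1 0.125 140 encl 0.47001802921295166 -0.33678120374679565 0.01744881458580494 mean [ 0.4703 -0.3357  0.1101]
cone 0.004 0.014 507 encl 0.45085346698760986 -0.17046460509300232 0.05928044766187668 mean [ 0.4522 -0.1677  0.0082]
cone 0.03 0.06 53 encl 0.4520171582698822 -0.16818945109844208 0.01529347337782383 mean [ 0.4447 -0.1666  0.045 ]
cone 0.06 0.1 57 encl 0.4521261155605316 -0.16870643198490143 0.011401061899960041 mean [ 0.4523 -0.1687  0.0693]
rack 1310 z 0.029660469365785924
0.4965960681438446 0.1300966739654541 (0.12599068880081177, 0.11872202903032303) 11.782185554504395
fit [0.4968 0.1295 1.7886] 0.008744285249909348 seat 0.49572118315222186 0.1343615651915227
side table z -0.0006461551076398786
t
[... 332 characters left out ...]
3247  0.0798]
tube 0.1 0.125 100 encl 0.4697462022304535 -0.33591464161872864 0.01777622103691101 mean [ 0.469  -0.3318  0.1076]
cone 0.004 0.014 357 encl 0.4506211578845978 -0.16222918033599854 0.045778222382068634 mean [ 0.45   -0.1588  0.0075]
cone 0.03 0.06 126 encl 0.4518398642539978 -0.16683532297611237 0.015751710161566734 mean [ 0.4499 -0.1598  0.044 ]
cone 0.06 0.1 61 encl 0.4510965943336487 -0.1682494580745697 0.011352675035595894 mean [ 0.4514 -0.1656  0.067 ]
rack 2222 z 0.028238667695616004
0.4951813519001007 0.13022291660308838 (0.12418618053197861, 0.12305136770009995) 12.525519371032715
fit [0.4952 0.13   1.7855] 0.00878010556312833 seat 0.4941397019039661 0.13485939187915957
```

View pics/crop.png

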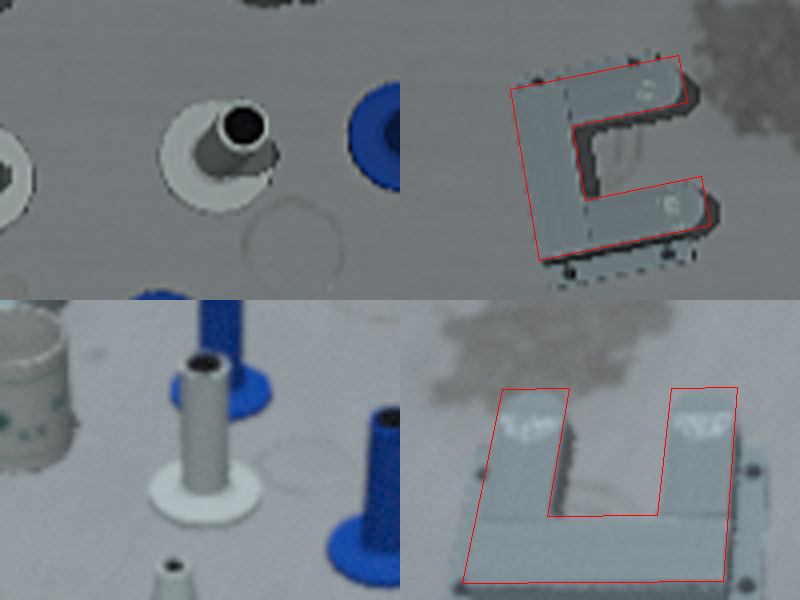

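The crop confirms the white tube: axis about (0.4695, -0.335), top at 0.110. The rack outlines fit in both views: seat about (0.495, 0.1346), axis yaw 1.787. I'll keep the current tool yaw and go round in an arc at z = 0.25.

Request:
arm_command --pt "85 -0.62 -0.56 0 0 0 0" --pt "85 -0.62 -0.56 0 0 0 0" --pt "85 -0.62 -0.56 0 0 0 0" --pt "85 -0.62 -0.56 0 0 0 0" --pt "85 -0.62 -0.56 0 0 0 0"

```text
clock: 0.82
tcp_pos: [0.2574, 0.4317, 0.2503]
tcp_rot: [[-0.959, 0.282, 0.0], [0.282, 0.959, 0.0], [-0.0, 0.0, -1.0]]
wrist_force: [1.0, 0.1, -0.4]
opening: 0.998
```

Request:
arm_command --pt "85 -0.62 -0.56 0 0 0 0" --pt "85 -0.62 -0.56 0 0 0 0" --pt "85 -0.62 -0.56 0 0 0 0" --pt "85 -0.62 -0.56 0 0 0 0" --pt "85 -0.62 -0.56 0 0 0 0"

```text
clock: 1.23
tcp_pos: [0.3448, 0.2891, 0.2505]
tcp_rot: [[-0.959, 0.283, 0.001], [0.283, 0.959, 0.0], [-0.001, 0.001, -1.0]]
wrist_force: [0.4, 0.4, 0.3]
opening: 0.998
```

Request:
arm_command --pt "85 -0.62 -0.56 0 0 0 0" --pt "85 -0.62 -0.56 0 0 0 0" --pt "85 -0.62 -0.56 0 0 0 0" --pt "85 -0.62 -0.56 0 0 0 0" --pt "85 -0.62 -0.56 0 0 0 0"

```text
clock: 1.65
tcp_pos: [0.4321, 0.1464, 0.2506]
tcp_rot: [[-0.959, 0.283, 0.001], [0.283, 0.959, 0.0], [-0.001, 0.0, -1.0]]
wrist_force: [0.8, -0.2, 0.6]
opening: 0.992
```

Request:
arm_command --pt "85 -0.287 -0.752 0 0 0 0" --pt "85 -0.287 -0.752 0 0 0 0" --pt "85 -0.287 -0.752 0 0 0 0" --pt "85 -0.287 -0.752 0 0 0 0" --pt "85 -0.287 -0.752 0 0 0 0"

```text
clock: 2.07
tcp_pos: [0.4439, -0.0141, 0.2505]
tcp_rot: [[-0.959, 0.283, 0.001], [0.283, 0.959, -0.0], [-0.001, 0.0, -1.0]]
wrist_force: [0.8, 0.9, 0.3]
opening: 0.997
```

Request:
arm_command --pt "85 -0.287 -0.752 0 0 0 0" --pt "85 -0.287 -0.752 0 0 0 0" --pt "85 -0.287 -0.752 0 0 0 0" --pt "85 -0.287 -0.752 0 0 0 0" --pt "85 -0.287 -0.752 0 0 0 0"

```text
clock: 2.48
tcp_pos: [0.4563, -0.1747, 0.2504]
tcp_rot: [[-0.959, 0.283, 0.0], [0.283, 0.959, -0.0], [-0.001, -0.0, -1.0]]
wrist_force: [1.2, 0.2, 0.1]
opening: 0.995
```

Request:
arm_command --pt "85 -0.287 -0.752 0 0 0 0" --pt "85 -0.287 -0.752 0 0 0 0" --pt "85 -0.287 -0.752 0 0 0 0" --pt "85 -0.287 -0.752 0 0 0 0" --pt "85 -0.287 -0.752 0 0 0 0"

```text
clock: 2.9
tcp_pos: [0.4689, -0.3352, 0.2502]
tcp_rot: [[-0.959, 0.283, 0.0], [0.283, 0.959, -0.0], [-0.0, -0.0, -1.0]]
wrist_force: [1.1, -0.5, 0.0]
opening: 0.997
```

Request:
arm_command --pt "85 0 0 0.6 0 0 0" --pt "85 0 0 0.6 0 0 0" --pt "85 0 0 0.6 0 0 0" --pt "85 0 0 0.5 0 0 0" --pt "85 0 0 0.4 0 0 0"

```text
clock: 3.32
tcp_pos: [0.4685, -0.3331, 0.1403]
tcp_rot: [[-0.959, 0.283, -0.001], [0.283, 0.959, 0.001], [0.001, 0.001, -1.0]]
wrist_force: [0.4, 0.1, 0.6]
opening: 0.996
```

Request:
arm_command --pt "85 0 0 0.4 0 0 0" --pt "85 0 0 0.4 0 0 0" --pt "85 0 0 0.4 0 0 0" --pt "85 0 0 0.3 0 0 0" --pt "85 0 0 0.175 0 0 0"

```text
clock: 3.73
tcp_pos: [0.4685, -0.3329, 0.0736]
tcp_rot: [[-0.959, 0.283, -0.001], [0.283, 0.959, 0.001], [0.002, 0.001, -1.0]]
wrist_force: [-0.7, 0.1, 0.4]
opening: 0.995
```

Request:
arm_command --pt "60 0 0 0 0 0 0" --pt "50 0 0 0 0 0 0" --pt "42 0 0 0 0 0 0" --pt "38 0 0 0 0 0 0" --pt "35 0 0 0 0 0 0" --newtons 35

```text
clock: 4.15
tcp_pos: [0.4694, -0.3341, 0.0763]
tcp_rot: [[-0.959, 0.283, 0.001], [0.283, 0.959, -0.001], [-0.001, -0.001, -1.0]]
wrist_force: [0.0, -1.5, 0.3]
opening: 0.412
```

Request:
arm_command --pt "30 0 0 0 0 0 0" --pt "25 0 0 0 0 0 0" --pt "25 0 0 0 0 0 0" --pt "25 0 0 0 0 0 0" --pt "25 0 0 0 0 0 0" --newtons 35

```text
clock: 4.57
tcp_pos: [0.4694, -0.334, 0.0763]
tcp_rot: [[-0.959, 0.283, 0.001], [0.283, 0.959, -0.001], [-0.001, -0.001, -1.0]]
wrist_force: [0.4, -0.8, 6.2]
opening: 0.385
```

Request:
arm_command --pt "25 0 0 -0.2 0 0 0" --pt "25 0 0 -0.5 0 0 0" --pt "25 0 0 -0.7 0 0 0" --pt "25 0 0 -0.7 0 0 0" --pt "25 0 0 -0.45 0 0 0" --newtons 50

```text
clock: 4.98
tcp_pos: [0.4693, -0.3336, 0.1803]
tcp_rot: [[-0.959, 0.283, 0.001], [0.283, 0.959, -0.001], [-0.002, -0.001, -1.0]]
wrist_force: [0.1, 0.3, -0.9]
opening: 0.39
```

```bash
cat > tube.py <<'E'
from h import *
import sys
np.set_printoptions(precision=4,suppress=True)
c=arm.read_camera("side");s=arm.state();print("tcp",np.array(s["tcp_pos"]),s["opening"],s["wrist_force"])
im=cv2.cvtColor(c["frame"],cv2.COLOR_RGB2BGR)
u,v=pix(np.array(s["tcp_pos"])-[0,0,.03],c).astype(int);a=min(max(u-80,0),480);b=min(max(v-60,0),280)
cv2.imwrite("pics/"+sys.argv[1],cv2.resize(im[b:b+120,a:a+160],(800,600),interpolation=cv2.INTER_CUBIC))
P=cloud(c);ok=c["depth"]>0;T=np.array(s["tcp_pos"])
q=P[ok&(np.hypot(P[...,0]-T[0],P[...,1]-T[1])<.07)&(P[...,2]<T[2]-.022)&(P[...,2]>.012)]
for z in np.arange(.01,.25,.01):
    k=q[(q[:,2]>=z)&(q[:,2]<z+.01)]
    if len(k)>4:(x,y),r=cv2.minEnclosingCircle(k[:,:2].astype(np.float32));print("z %.3f n %d cx %.4f cy %.4f r %.4f"%(z,len(k),x,y,r))
E
python3 tube.py lift.png
```

```text
tcp [ 0.4702 -0.3347  0.1836] 0.382937179316229 [ 1.1499 -0.5771  1.8323]
z 0.100 n 78 cx 0.4702 cy -0.3303 r 0.0392
z 0.110 n 266 cx 0.4715 cy -0.3316 r 0.0404
z 0.120 n 37 cx 0.4694 cy -0.3276 r 0.0151
z 0.130 n 38 cx 0.4693 cy -0.3269 r 0.0147
z 0.140 n 40 cx 0.4689 cy -0.3253 r 0.0145
z 0.150 n 35 cx 0.4709 cy -0.3291 r 0.0161
```

View pics/lift.png

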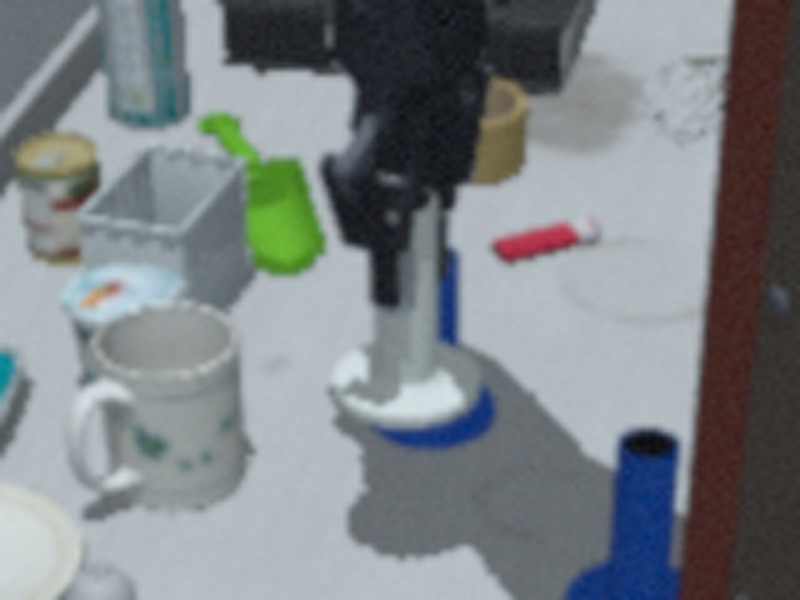

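The white tube hangs upright in the jaws at crop pixel (400,390), with the flange top around z = 0.115 and its axis within about 1 mm of the TCP. I'll carry it over the cone on the robot side, clear of the shaker.

Request:
arm_command --pt "25 0.188 0.377 0 0 0 0" --pt "25 0.188 0.377 0 0 0 0" --pt "25 0.188 0.377 0 0 0 0" --pt "25 0.188 0.377 0 0 0 0" --pt "25 0.188 0.377 0 0 0 0"

```text
clock: 5.45
tcp_pos: [0.4539, -0.2494, 0.1771]
tcp_rot: [[-0.959, 0.283, -0.0], [0.283, 0.959, 0.001], [0.001, 0.001, -1.0]]
wrist_force: [0.3, -0.0, -0.6]
opening: 0.388
```

Request:
arm_command --pt "25 0.188 0.377 0 0 0 0" --pt "25 0.188 0.377 0 0 0 0" --pt "25 0.188 0.377 0 0 0 0" --pt "25 0.188 0.377 0 0 0 0" --pt "25 0.188 0.377 0 0 0 0"

```text
clock: 5.87
tcp_pos: [0.4391, -0.1665, 0.1772]
tcp_rot: [[-0.959, 0.283, -0.0], [0.283, 0.959, 0.001], [0.001, 0.0, -1.0]]
wrist_force: [-0.1, 0.4, -1.2]
opening: 0.385
```

Request:
arm_command --pt "25 -0.075 0.48 0 0 0 0" --pt "25 -0.075 0.48 0 0 0 0" --pt "25 -0.075 0.48 0 0 0 0" --pt "25 -0.075 0.48 0 0 0 0" --pt "25 -0.075 0.48 0 0 0 0"

```text
clock: 6.28
tcp_pos: [0.4811, -0.0786, 0.1772]
tcp_rot: [[-0.959, 0.283, -0.0], [0.283, 0.959, 0.0], [0.0, 0.0, -1.0]]
wrist_force: [0.8, 0.5, -1.1]
opening: 0.385
```

Request:
arm_command --pt "25 -0.075 0.48 0 0 0 0" --pt "25 -0.075 0.48 0 0 0 0" --pt "25 -0.075 0.48 0 0 0 0" --pt "25 -0.075 0.48 0 0 0 0" --pt "25 -0.075 0.48 0 0 0 0"

```text
clock: 6.7
tcp_pos: [0.5227, 0.0092, 0.1772]
tcp_rot: [[-0.959, 0.283, -0.001], [0.283, 0.959, 0.0], [0.001, 0.0, -1.0]]
wrist_force: [0.1, -0.1, -1.7]
opening: 0.386
```

Request:
arm_command --pt "25 0 0 0 0 0 0" --pt "25 0 0 0 0 0 0" --pt "25 0 0 0 0 0 0" --pt "25 0 0 0 0 0 0" --pt "25 0 0 0 0 0 0"

```text
clock: 7.12
tcp_pos: [0.5224, 0.0075, 0.1773]
tcp_rot: [[-0.959, 0.284, -0.0], [0.284, 0.959, 0.0], [0.0, 0.0, -1.0]]
wrist_force: [-0.1, -0.2, -1.2]
opening: 0.386
```

Request:
arm_command --pt "25 0 0 0.6 0 0 0" --pt "25 0 0 0.6 0 0 0" --pt "25 0 0 0.5 0 0 0" --pt "25 0 0 0.4 0 0 0" --pt "25 0 0 0.3 0 0 0"

```text
clock: 7.53
tcp_pos: [0.5218, 0.0078, 0.0796]
tcp_rot: [[-0.959, 0.284, -0.001], [0.284, 0.959, 0.0], [0.002, 0.0, -1.0]]
wrist_force: [-0.4, -0.3, -1.8]
opening: 0.387
```

```bash
python3 tube.py pre.png
```

```text
tcp [0.5209 0.008  0.0777] 0.3804797612517447 [-1.3053 -0.1341 -3.2227]
z 0.010 n 109 cx 0.5224 cy 0.0104 r 0.0388
z 0.020 n 45 cx 0.5217 cy 0.0137 r 0.0160
z 0.030 n 50 cx 0.5215 cy 0.0113 r 0.0160
z 0.040 n 50 cx 0.5222 cy 0.0100 r 0.0170
z 0.050 n 20 cx 0.5167 cy 0.0170 r 0.0127
```

View pics/pre.png

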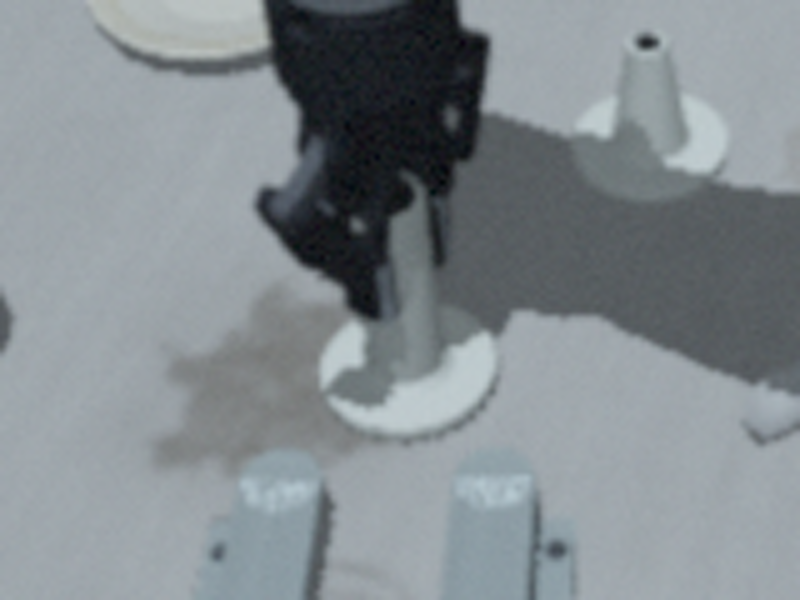

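The tube stands upright at the slot mouth, lined up with the gap between the prongs at crop (280..500, 480), and the cone is unmoved. Next I'll slide it along the slot.

Request:
arm_command --pt "25 0.183 0.34 -0.05 0 0 0" --pt "25 0.183 0.34 0 0 0 0" --pt "25 0.183 0.34 0 0 0 0" --pt "25 0.183 0.34 0 0 0 0" --pt "25 0.183 0.34 0 0 0 0"

```text
clock: 8.0
tcp_pos: [0.5071, 0.084, 0.0843]
tcp_rot: [[-0.959, 0.284, 0.001], [0.284, 0.959, -0.0], [-0.001, 0.0, -1.0]]
wrist_force: [0.4, -0.1, -1.2]
opening: 0.385
```

Request:
arm_command --pt "25 0.145 0.27 0 0 0 0" --pt "25 0.145 0.27 0 0 0 0" --pt "25 0.115 0.22 0 0 0 0" --pt "25 0.08 0.15 0 0 0 0" --pt "25 0.05 0.09 0 0 0 0"

```text
clock: 8.42
tcp_pos: [0.4975, 0.1289, 0.0834]
tcp_rot: [[-0.959, 0.282, 0.0], [0.282, 0.959, 0.0], [-0.0, 0.0, -1.0]]
wrist_force: [0.3, -0.7, -1.3]
opening: 0.386
```

```bash
python3 tube.py in.png
```

```text
tcp [0.4974 0.1291 0.0834] 0.3835935960829884 [ 0.1859  0.4944 -1.6618]
z 0.010 n 286 cx 0.4790 cy 0.1447 r 0.0643
z 0.020 n 1740 cx 0.4974 cy 0.1290 r 0.0700
z 0.030 n 185 cx 0.4972 cy 0.1327 r 0.0666
z 0.040 n 57 cx 0.4971 cy 0.1324 r 0.0162
z 0.050 n 34 cx 0.4928 cy 0.1345 r 0.0150
z 0.060 n 6 cx 0.4855 cy 0.1352 r 0.0058
```

View pics/in.png

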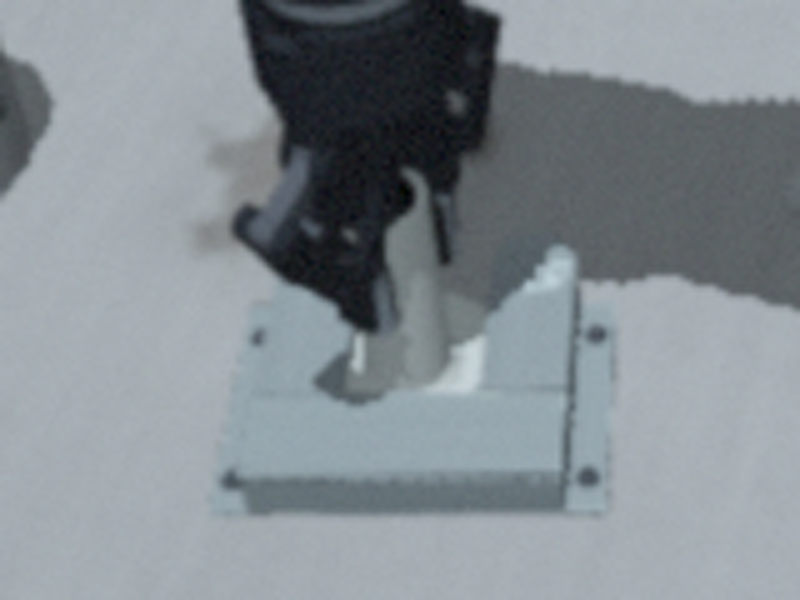

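The tube is inside the slot, with its barrel about 5 mm from the closed end at crop (405,390). I'll go in the last few millimetres, then lower.

Request:
arm_command --pt "25 0.03 0.055 0 0 0 0" --pt "25 0.025 0.045 0 0 0 0" --pt "25 0 0 0.05 0 0 0" --pt "25 0 0 0.04 0 0 0" --pt "25 0 0 0.04 0 0 0"

```text
clock: 8.88
tcp_pos: [0.4966, 0.1323, 0.0778]
tcp_rot: [[-0.959, 0.283, -0.0], [0.283, 0.959, 0.0], [0.0, -0.0, -1.0]]
wrist_force: [0.0, -0.2, -1.6]
opening: 0.383
```

Request:
arm_command --pt "25 0 0 0.02 0 0 0" --pt "25 0 0 0 0 0 0" --pt "25 0 0 0 0 0 0" --pt "25 0 0 0 0 0 0" --pt "25 0 0 0 0 0 0"

```text
clock: 9.3
tcp_pos: [0.4966, 0.1325, 0.0774]
tcp_rot: [[-0.959, 0.283, 0.0], [0.283, 0.959, 0.0], [-0.0, 0.0, -1.0]]
wrist_force: [-0.2, -0.2, -1.8]
opening: 0.384
```

Request:
arm_command --pt "25 0 0 0.02 0 0 0" --pt "25 0 0 0.02 0 0 0" --pt "25 0 0 0 0 0 0" --pt "25 0 0 0 0 0 0" --pt "25 0 0 0 0 0 0"

```text
clock: 9.72
tcp_pos: [0.4968, 0.1326, 0.0763]
tcp_rot: [[-0.959, 0.283, 0.001], [0.283, 0.959, -0.0], [-0.001, 0.0, -1.0]]
wrist_force: [-2.8, -0.5, 6.5]
opening: 0.389
```

The flange is on the bench (6.5 N upward). Now I'll release and retreat straight up.

Request:
arm_command --pt "34 0 0 0 0 0 0" --pt "38 0 0 0 0 0 0" --pt "45 0 0 0 0 0 0" --pt "60 0 0 0 0 0 0" --pt "85 0 0 0 0 0 0" --newtons 20

```text
clock: 10.13
tcp_pos: [0.4965, 0.1326, 0.0756]
tcp_rot: [[-0.959, 0.283, -0.0], [0.283, 0.959, 0.0], [0.0, 0.0, -1.0]]
wrist_force: [-0.5, -0.3, 0.4]
opening: 0.79
```

Request:
arm_command --pt "85 0 0 0 0 0 0" --pt "85 0 0 0 0 0 0" --pt "85 0 0 0 0 0 0" --pt "85 0 0 0 0 0 0" --pt "85 0 0 0 0 0 0"

```text
clock: 10.55
tcp_pos: [0.4966, 0.1326, 0.0757]
tcp_rot: [[-0.959, 0.283, 0.0], [0.283, 0.959, 0.0], [0.0, 0.0, -1.0]]
wrist_force: [-0.3, -0.1, -0.0]
opening: 0.995
```

Request:
arm_command --pt "85 0 0 -0.3 0 0 0" --pt "85 0 0 -0.6 0 0 0" --pt "85 0 0 -0.7 0 0 0" --pt "85 0 0 -0.7 0 0 0" --pt "85 0 0 -0.6 0 0 0"

```text
clock: 10.97
tcp_pos: [0.4968, 0.1326, 0.1946]
tcp_rot: [[-0.959, 0.283, 0.002], [0.283, 0.959, 0.0], [-0.002, 0.001, -1.0]]
wrist_force: [0.5, -0.0, 0.1]
opening: 0.992
```

Request:
arm_command --pt "85 0.8 -0.3 0 0 0 0" --pt "85 0.8 -0.3 0 0 0 0" --pt "85 0.8 -0.3 0 0 0 0" --pt "85 0 0 0 0 0 0" --pt "85 0 0 0 0 0 0"

```text
clock: 11.38
tcp_pos: [0.3938, 0.1253, 0.1931]
tcp_rot: [[-0.959, 0.283, 0.003], [0.283, 0.959, 0.0], [-0.003, 0.001, -1.0]]
wrist_force: [0.2, -0.4, -0.1]
opening: 0.997
```

```bash
python3 - <<'E'
from h import *
ims=[]
t=1.787;S=np.array([.495,.1346])
for n in("top","side"):
    c=arm.read_camera(n);P=cloud(c);ok=c["depth"]>0
    for z0,z1 in((.04,.07),(.07,.1),(.104,.122)):
        q=P[ok&(np.hypot(P[...,0]-S[0],P[...,1]-S[1])<.05)&(P[...,2]>z0)&(P[...,2]<z1)]
        if len(q)>4:
            (x,y),r=cv2.minEnclosingCircle(q[:,:2].astype(np.float32));d=np.array([x,y])-S
            print(n,z0,len(q),"c %.4f %.4f r %.4f"%(x,y,r),"zmed %.4f"%np.median(q[:,2]),"seat x %.4f y %.4f"%(d@[np.cos(t),np.sin(t)],d@[-np.sin(t),np.cos(t)]))
    q=P[ok&(np.hypot(P[...,0]-.451,P[...,1]+.168)<.05)&(P[...,2]>.06)];print("cone top",q.mean(0) if len(q) else None)
    im=cv2.cvtColor(c["frame"],cv2.COLOR_RGB2BGR);u,v=pix([*S,.05],c).astype(int);ims.append(cv2.resize(im[v-50:v+50,u-50:u+50],(400,400),interpolation=cv2.INTER_CUBIC))
cv2.imwrite("pics/end.png",np.hstack(ims));s=arm.state();print(s["clock"],s["tcp_pos"],s["wrist_force"])
E
```

```text
top 0.04 41 c 0.4969 0.1294 r 0.0165 zmed 0.0567 seat x -0.0055 y -0.0007
top 0.07 39 c 0.4969 0.1301 r 0.0161 zmed 0.0867 seat x -0.0048 y -0.0009
top 0.104 133 c 0.5004 0.1326 r 0.0174 zmed 0.1108 seat x -0.0031 y -0.0049
cone top [ 0.45234811 -0.16838602  0.06891748]
side 0.04 169 c 0.4977 0.1337 r 0.0171 zmed 0.0550 seat x -0.0015 y -0.0025
side 0.07 190 c 0.4975 0.1345 r 0.0169 zmed 0.0860 seat x -0.0006 y -0.0024
side 0.104 217 c 0.4985 0.1333 r 0.0177 zmed 0.1094 seat x -0.0020 y -0.0031
cone top None
11.4833 [0.39509614 0.12518143 0.19259768] [-0.20881405 -0.16757371  0.04423997]
```

View pics/end.png

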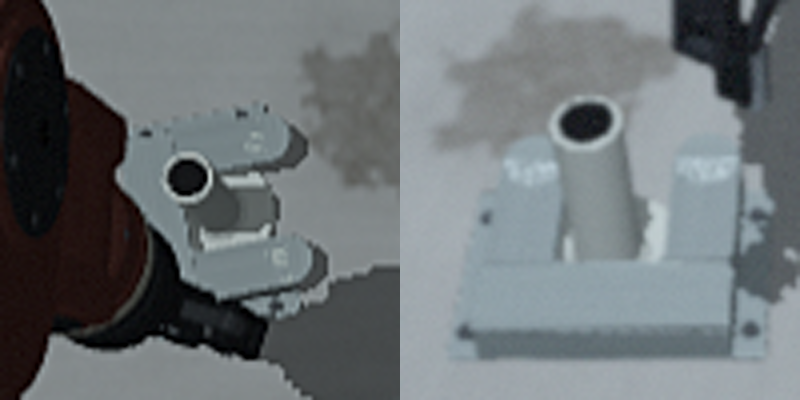

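The tube stands at the closed end with its top at z ≈ 0.110, x ≈ -2 to -5 mm, y ≈ -1 to -5 mm. The flange is under the plate and the gripper is clear.

```bash
python3 -c "
from bench import arm
print(arm.sign_off())"
```

```text
the job is handed in; nothing more can be done
None
```

The white tube is standing upright at the closed end of the rack slot, released, and I handed the job in at about 11.5 s of the 40 s allowed. No verdict was reported.

I gripped the barrel, lifted the tube about 100 mm and carried it past the shaker and over the cone nozzle. I set it down low in front of the slot, slid it in along the slot axis, lowered it until the wrist force showed contact (6.5 N), then opened the gripper and backed away.

Last checks:

| Check | Top camera | Side camera | Limit |
|---|---|---|---|
| Tube along the slot, from home point | -3 to -5.5 mm | -0.6 to -2 mm | -20 to +8 mm |
| Tube to the side | -1 to -5 mm | -2 to -3 mm | ±14 mm |
| Height of tube top | 0.111 m | 0.109 m | 0.110 m when flat on the bench |

- **Camera disagreement:** the two views differ by a few millimetres along the slot, so the tube may stand up to about 5 mm short of touching the closed end. That is inside the limit.
- **Upright:** the centres I measured at different heights on the barrel agree within about 5 mm (top camera) and 2 mm (side camera). That suggests no real lean, though I did not compute the tilt angle.
- **Cone nozzle:** the top camera still puts it at (0.452, -0.168), within about 1 mm of where it started. The side camera gave no reading of it at the end.
- **Gripper:** wrist force was near zero after the release, and the arm was clear of everything.

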